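# Jack up the manipulator baseplate and hold it

## Task

The damping feet of the micromanipulator baseplate are about to be changed: stand the lever jack on the table with its saddle centred under the round lift pad at the plate's near edge, and let go of it. Pump the handle once, fully down and all the way up again, to bed the saddle in, then press the handle fully down a second time and finish while holding it down, so that the jack alone keeps the plate raised. Do not push on the baseplate itself, and leave everything else on the table where it is.

Things in the scene. Friction and masses are not known exactly. Their poses are not given: they have to be found in the camera images.
- jack: Loose lever jack, 0.8 kg. Origin: under the centre of its block; +x towards the saddle, handle slopes up to -x, z up. Base plate 12 mm thick, x -130..90, y +-35 mm. Block (grip here, near the centre of mass): 40 mm in x, 36 mm wide in y, top at 64 mm. Round saddle housing, radius 21, top at 38 mm, at x = 70 mm.
- jack_saddle (a point): Centre of the top face of the jack's round steel saddle (radius 16 mm), at x = 70, y = 0, z = 52 mm in the jack's frame with the handle up. It rises 48 mm per rad of handle travel, 24 mm in all.
- handle_paddle (a point): Centre of the upper face of the flat rubber paddle (40 mm along the handle, 50 mm across, 10 mm thick) at the handle's end: press here. It swings at 95 mm radius about the pivot at x = -14, y = 0, z = 48 mm in the jack's frame; slope above level = 0.55 rad minus handle; the upper face lies 5 mm above the line from the pivot, square to it.
- handle (a joint): Handle angle, rad: 0 = up (a spring returns it when let go), 0.50 = fully down at its stop. Pressing it down raises the saddle; nothing latches, so the load sinks back when it is let go. Pressing force at the paddle: 2 to 6 N without load, 7 to 15 N with the plate's load.
- stand: White baseplate with two micromanipulators: 220 x 280 x 12 mm, top at 80 mm, on rubber feet, pivoted at its far edge, fixed to the table. Origin on the table 45 mm in front of the middle of its near edge; x into the plate, y along that edge, z up; yaw within 0.15 rad. Manipulators: x above 100 mm, up to 225 mm high. A plain square tab at y = -122 mm is not the lift point.
- lift_pad (a point): Marked lift point: centre of the underside of a round pad (radius 14 mm) under a round-ended steel lug (radius 22 mm, round button on top, 84 mm high) at the plate's near edge. Stand frame at rest: x = 0, z = 64 mm, y -40..40 mm; axes as the stand's. 12 mm over the lowered saddle; rises to 76 mm when jacked fully. Clear table before it: bring the jack in low along +x, saddle first, turned like the stand.
- tip_box: Bystander, loose: closed grey box, 120 x 85 x 55 mm high. Origin at the centre of its underside.
- spare_foot: Bystander, loose: black rubber cylinder, 36 mm diameter, 30 mm high, standing beside the jack's place at the plate's front edge. Origin at the centre of its underside.
- flask: Bystander, loose: clear closed bottle, 68 mm diameter, 130 mm high. Origin at the centre of its underside.
- jar: Bystander, loose: amber jar with white cap, 64 mm diameter, 70 mm high. Origin at the centre of its underside.
- dish: Bystander, loose: flat clear dish, 90 mm diameter, 16 mm high. Origin at the centre of its underside.
- puck: Bystander, loose: aluminium cylinder, 50 mm diameter, 40 mm high. Origin at the centre of its underside.

How it is judged:
By the outcome, as a careful person would: the job done as asked, in the order asked, and still so for the second after the job is handed in, while the arm keeps its last pose, push and grip.
It also fails if it takes over 64 s, if anything falls off the work surface, if the arm or the gripper's body presses on something with over 40 N, if the wrist force passes 120 N, or if a joint passes its speed limit or range.

## Robot

A 6-joint arm with a two-finger parallel gripper is mounted at the origin on the work surface. World frame = base frame: x ahead of the robot, y to its left, z up, the work surface at z = 0. Lengths are in m, angles in degrees, forces in N, time in s.
With the tool pointing down it reaches from about 0.3 to 0.75 m from the base axis. Payload 8.5 kg.
Tool frame: the origin (TCP) lies on the centre line of the jaws, within the pads' length; the fingertips stand env.tips_ahead ahead of it and the grasp point (between the pads) lies 8 mm behind it (env.tips_ahead is the distance from the TCP to the fingertips, in m); z points along the fingers, y is the direction in which the jaws open and shut (so a half turn about z gives the same grasp; the last joint's range is limited). The gripper opens to 85 mm and grips with 20 to 120 N. Pads are 22 mm wide; open, the fingers measure 114 mm over their backs; the gripper's body (76 mm by 85 mm) begins 54 mm behind the grasp point. The pads swing forward as they close: fully open they stand 13 mm farther back than shut.
Start: joints at [-82.294, 21.807, 74.336, -0, 83.858, -12.336], TCP at [0.188, -0.517, 0.242] pointing down, gripper open.
Joint ranges: [-178.18, 178.18], [-50.72, 133.34], [12.68, 142.11], [-81.47, 261.47], [9.98, 163.14], [-165.26, 165.26]. Speed limits (degrees/s): [136.94, 136.94, 180, 180, 180, 180].

## Interface

Orientations are given as a 3x3 rotation matrix whose columns are the frame's x, y, z axes.
In Python, from rig import env gives the robot as it stands.
- The arm moves only by the tool servo_tool, never from a script. Its argument "commands" is a list of rows, each an object with "linear": the shift along the tool's x, y, z in mm, a list of three; "angular": the turn, a rotation vector about the tool's x, y, z in degrees, a list of three; "gripper": the opening, from -1 (shut) to 1 (fully open). In form: [{"linear": [x, y, z], "angular": [rx, ry, rz], "gripper": gripper}, ...]. A call has 1 to 20 rows; each row is the pose to reach, as a shift and turn from the pose commanded when the call began, along the tool's axes at that moment; what a row does not reach only later rows make up. A row lasts 1/10 s, in which the tool goes at most 50 mm and 8.59 degrees, less where a joint would pass 70% of its speed; a pose out of reach is approached as far as the arm can. A call with a gripper value outside its range is refused whole. The fingers move at their own pace and stop on an object; "force" is the grip in N (left out, the last holds). Time passes only in rows, so rows that repeat a pose let the fingers close. It gives the time, the measured TCP pose, the force and the opening at its end, in the units of the state.
- env.observe(): the state, without advancing time (a new reading comes with each control period).
- env.get_image(name): name is "side" or "top" or "wrist"; returns a dict with "frame" (400x640x3 uint8, blue, green, red), "fx", "fy", "cx", "cy" (pixels), "cam_to_world" (4x4, takes a point from camera to world coordinates); the wrist camera has in their place "T_tool_cam" (4x4, takes a point from camera to tool coordinates, whose origin is the TCP and whose axes are the flange's). Camera axes: x right, y up, looking along -z (the intrinsics and any distortion apply to the point x, -y, -z); pixel columns grow to the right and rows downward; lengths in m; the calibration is good to about 2 mm. A picture is of the moment at which its call begins: read the wrist's pose just before it. There is no depth.
- env.close_job(): hands the job in, once; it reports no verdict.
Trained networks look in a picture, given as the dict that the camera call returned (one of the last four; its "shot" number tells which), for a name from the list of things; names that differ only in an ending like _2 or _b are one class to them, and where a whole thing is asked for, a point or a joint stands for the part that bears it (a point fixed in the world has none). Each returns a list of dicts, best first, with "confidence" (0 to 1); they miss things now and then, are a little off and sometimes report something else, mostly with a low value. They report only what shows in the picture. A call takes as long as a camera call.
- env.trace(picture, query): "pixels" (400x640 bool, what is visible of it) and "extent" ([left, top, right, bottom] in pixels, round what is visible of it).
The state is a dict: "time_s": time; "q": joint angles; "qvel": joint speeds; "joint_efforts": joint torques, N m; "position": TCP position; "tool_rot": TCP orientation; "ft_force": force on the tool from outside, world axes, zero at the start; "wrist_torque": the same for the moment, N m; "grip_width": finger opening in m.
Only numpy, scipy, OpenCV 4.12 (cv2) and the standard library are available. Lean on these libraries where they do the work, as an engineer would, in place of code of your own. Each camera call takes 0.05 s, during which the arm holds its last target.

## Working session

There is one attempt and no reset: what is moved stays moved. The work goes in short steps, Python scripts to look and compute and a tool call to move; the robot and the scene stay as the last step left them, time stands still between calls to the robot, and variables do not carry over. Pictures are saved under pics/ and viewed, and the job is handed in when it is done.

Besides the shell and the picture viewer there is one more tool, called after "Emit:" as name(argument=value, ...) on one line, values as JSON. servo_tool: Moves the arm, as the interface text tells. Its arguments: {"type":"object","properties":{"commands":{"type":"array","items":{"type":"object","properties":{"linear":{"type":"array","items":{"type":"number"}},"angular":{"type":"array","items":{"type":"number"}},"gripper":{"type":"number"}}}},"force":{"type":"number"}},"required":["commands"]}

```bash
mkdir -p pics; ls
python3 - <<'E'
from rig import env
import cv2
print(env.observe(), env.tips_ahead)
for n in ("side","top","wrist"):
    p=env.get_image(n); cv2.imwrite(f"pics/{n}0.png",p["frame"])
    print(n,{k:v for k,v in p.items() if k!="frame"})
E
```

```text
pics
{'time_s': 0.0, 'q': array([-8.22932088e+01,  2.18403225e+01,  7.43885710e+01, -2.05195799e-04,
        8.38598736e+01, -1.23343565e+01]), 'qvel': array([ 0.12667498,  0.04522854, -0.09139947,  0.05896078,  0.09068454,
        0.04983663]), 'joint_efforts': array([ 1.45415447e-04, -4.48459876e+01, -2.31280392e+01, -1.15905432e-04,
        4.68061451e-03, -1.64584412e-05]), 'position': array([ 0.18844932, -0.51637664,  0.24169557]), 'tool_rot': array([[ 9.39446654e-01,  3.42695111e-01, -2.11292441e-04],
       [ 3.42695019e-01, -9.39445458e-01,  1.53480620e-03],
       [ 3.27472857e-04, -1.51427742e-03, -9.99998800e-01]]), 'ft_force': array([-0.87098613, -0.00559396, -0.2423494 ]), 'wrist_torque': array([0.00937054, 0.04900108, 0.00583748]), 'grip_width': 0.08510827548770092} 0.011
side {'fx': 516.1400371939692, 'fy': 516.1400371939692, 'cx': 318.1314954503081, 'cy': 200.3885680807848, 'cam_to_world': array([[-0.78994283,  0.3490458 , -0.50414021, -0.1592809 ],
       [-0.61289949, -0.47434766,  0.63194027,  0.88319995],
       [-0.01856163,  0.80818397,  0.58863752,  0.89859115]
[... 328 characters left out ...]
.18331339e-02,
        -2.20019418e-03],
       [-1.19829758e-02,  1.05400305e-01,  9.94357674e-01,
         1.37102614e+00],
       [ 0.00000000e+00,  0.00000000e+00,  0.00000000e+00,
         1.00000000e+00]]), 'shot': 2}
wrist {'fx': 360.59028212774086, 'fy': 360.59028212774086, 'cx': 314.3693709796945, 'cy': 202.76155989998094, 'T_tool_cam': array([[-8.74556049e-04,  9.51687802e-01,  3.07066055e-01,
         7.97387489e-02],
       [ 9.99999571e-01,  9.25885458e-04, -2.14879578e-05,
        -8.65662737e-04],
       [-3.04757822e-04,  3.07065904e-01, -9.51688204e-01,
        -1.31870881e-01],
       [ 0.00000000e+00,  0.00000000e+00,  0.00000000e+00,
         1.00000000e+00]]), 'shot': 3}
```

View pics/side0.png

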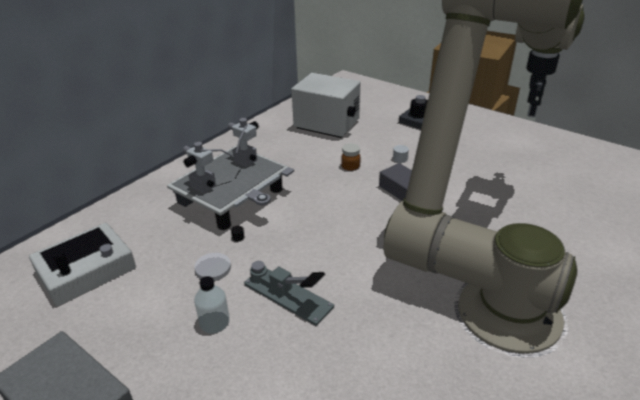

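View pics/top0.png

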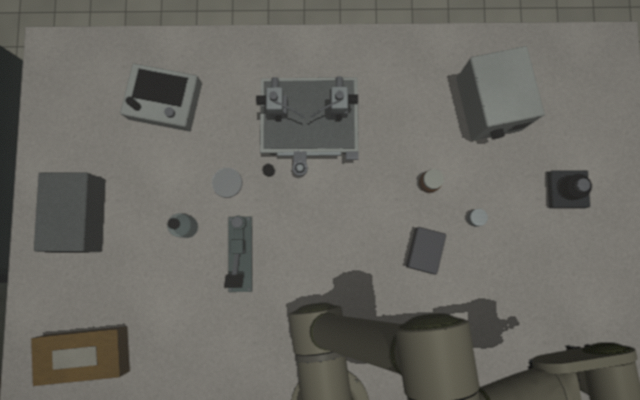

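View pics/wrist0.png

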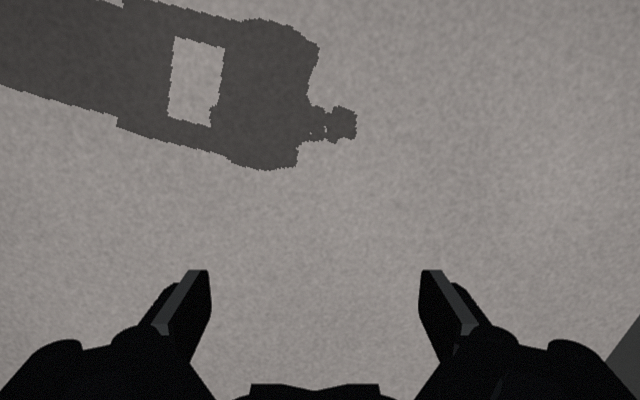

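```bash
cat > h.py <<'E'
import numpy as np, cv2
from rig import env
def cam(p,obs=None):
    if "cam_to_world" in p: return p["cam_to_world"]
    T=np.eye(4); T[:3,:3]=obs["tool_rot"]; T[:3,3]=obs["position"]; return T@p["T_tool_cam"]
def ray(p,uv,z,T):
    uv=np.atleast_2d(uv).astype(float)
    d=np.c_[(uv[:,0]-p["cx"])/p["fx"],-(uv[:,1]-p["cy"])/p["fy"],-np.ones(len(uv))]@T[:3,:3].T
    o=T[:3,3]; s=(z-o[2])/d[:,2]; return o+d*s[:,None]
def proj(p,X,T):
    X=(np.atleast_2d(X)-T[:3,3])@T[:3,:3]
    return np.c_[p["cx"]+p["fx"]*X[:,0]/-X[:,2], p["cy"]-p["fy"]*X[:,1]/-X[:,2]]
def big(p,box,s,name,pts=None):
    l,t,r,b=box; im=cv2.resize(p["frame"][t:b,l:r],None,fx=s,fy=s,interpolation=cv2.INTER_CUBIC)
    if pts is not None:
        for u,v in pts: cv2.circle(im,(int((u+.5-l)*s),int((v+.5-t)*s)),2,(0,0,255),-1)
    cv2.imwrite(f"pics/{name}.png",im)
E
python3 - <<'E'
from h import *
for n in ("top","side"):
    p=env.get_image(n); T=cam(p)
    for q in ("jack","jack_saddle","handle_paddle","stand","lift_pad","spare_foot","flask","dish"):
        for r in env.trace(p,q)[:2]:
            m=r["pixels"]; v,u=np.nonzero(m)
            print(n,q,round(r["confidence"],2),[round(float(x)) for x in r["extent"]],m.sum(),"c",u.mean().round(1),v.mean().round(1),ray(p,[u.mean(),v.mean()],0.03,T)[0].round(3), "rect",cv2.minAreaRect(np.c_[u,v].astype(np.float32)))
    if n=="top":
        big(p,(215,130,375,300),3.5,"topj")
    else: big(p,(160,150,350,330),3.3,"sidej")
E
```

```text
top jack 0.96 [228, 214, 254, 296] 1878 c 239.6 254.4 [0.431 0.257 0.03 ] rect ((238.5, 253.5), (75.0, 27.0), 90.0)
top jack_saddle 0.4 [229, 219, 242, 226] 103 c 237.2 221.7 [0.526 0.266 0.03 ] rect ((237.0, 222.0), (10.0, 10.0), 90.0)
top handle_paddle 0.6 [223, 257, 246, 288] 373 c 234.4 275.3 [0.372 0.271 0.03 ] rect ((234.0, 270.5), (33.0, 18.0), 90.0)
top stand 0.88 [258, 76, 361, 177] 7984 c 309.0 117.9 [0.834 0.058 0.03 ] rect ((306.9133605957031, 125.69532012939453), (98.45172119140625, 103.07807922363281), 89.14490509033203)
top lift_pad 0.81 [294, 147, 307, 173] 380 c 300.2 162.0 [0.701 0.084 0.03 ] rect ((300.0, 162.0), (26.0, 16.0), 90.0)
top spare_foot 0.64 [265, 162, 280, 177] 156 c 268.6 170.1 [0.678 0.176 0.03 ] rect ((268.7500305175781, 170.25001525878906), (14.142135620117188, 12.020814895629883), 45.0)
top flask 0.61 [168, 212, 203, 238] 645 c 182.9 225.3 [0.516 0.424 0.03 ] rect ((183.0, 225.0), (24.0, 32.0), 90.0)
top dish 0.86 [212, 167, 244, 200] 721 c 227.2 182.0 [0.643 0.298 0.03 ] rect ((227.25003051757812, 182.25001525878906), (28.991378784179688, 29.69848
[... 830 characters left out ...]
38002014160156, 173.8400115966797), (94.20001220703125, 112.80001831054688), 53.13010025024414)
side lift_pad 0.66 [244, 187, 270, 207] 282 c 258.6 197.4 [0.732 0.041 0.03 ] rect ((257.9588928222656, 197.60958862304688), (24.929765701293945, 13.8108549118042), 20.556047439575195)
side spare_foot 0.51 [229, 226, 246, 241] 187 c 237.8 233.3 [0.665 0.193 0.03 ] rect ((237.5, 233.5), (15.0, 13.0), 90.0)
side flask 0.92 [195, 274, 230, 334] 1474 c 211.5 306.6 [0.529 0.412 0.03 ] rect ((211.21319580078125, 304.3379211425781), (57.57715606689453, 32.090736389160156), 77.19573211669922)
side dish 0.9 [194, 251, 230, 279] 778 c 213.0 265.8 [0.625 0.318 0.03 ] rect ((212.5, 266.5), (27.0, 35.0), 90.0)
```

View pics/topj.png

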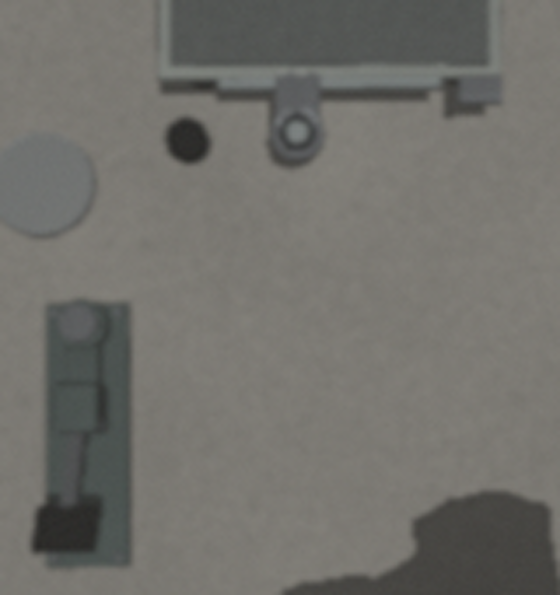

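View pics/sidej.png

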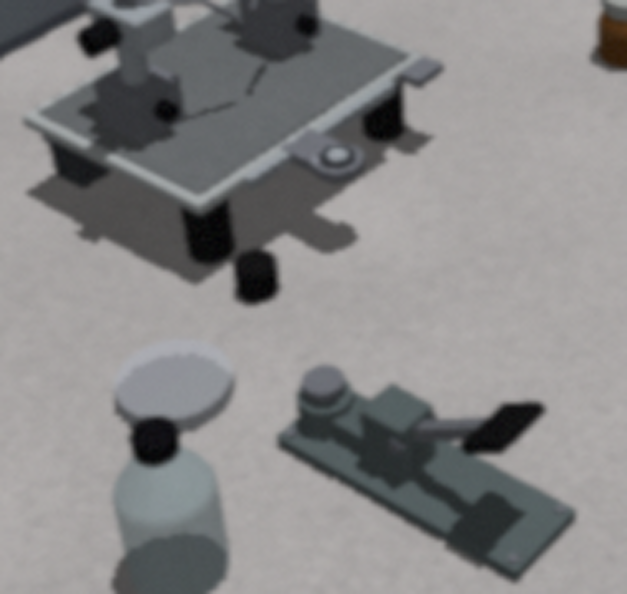

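```bash
cat >> h.py <<'E'
def rel(pos,yawx,obs=None,tilt=None):
    """shift (mm) & rotvec(deg) in the current tool frame to get to pos, tool x at world angle yawx deg, pointing down"""
    from scipy.spatial.transform import Rotation as Ro
    o=obs or env.observe(); R=o["tool_rot"]; a=np.radians(yawx)
    c,s=np.cos(a),np.sin(a); Rt=np.array([[c,s,0],[s,-c,0],[0,0,-1.]])
    return (R.T@(np.array(pos)-o["position"])*1e3).round(1), np.degrees(Ro.from_matrix(R.T@Rt).as_rotvec()).round(2)
E
python3 - <<'E'
from h import *
p=env.get_image("top");T=cam(p)
c=np.array([[47,303],[130,303],[130,566],[47,566]])/3.5+[215,130]-.5
print(ray(p,c,.012,T).round(4))
print("saddle",ray(p,np.array([79,322])/3.5+[215,130],.052,T),"block",ray(p,np.array([79,407])/3.5+[215,130],.064,T))
print("button",ray(p,np.array([296,131])/3.5+[215,130],.084,T),"foot",ray(p,np.array([188,140])/3.5+[215,130],.03,T))
print(ray(p,np.array([[160,80],[497,75]])/3.5+[215,130],.08,T))
for P,y in (([.45,-.1,.3],90),([.5,.09,.3],180)): print(rel(P,y))
E
```

```text
[[0.5442 0.2973 0.012 ]
 [0.5441 0.2273 0.012 ]
 [0.3255 0.2239 0.012 ]
 [0.3255 0.2927 0.012 ]]
saddle [[0.52308803 0.26051643 0.052     ]] block [[0.45348088 0.2568324  0.064     ]]
button [[0.67413406 0.08212075 0.084     ]] foot [[0.67797925 0.17621271 0.03      ]]
[[ 0.717327    0.19286653  0.08      ]
 [ 0.72044964 -0.08003044  0.08      ]]
(array([ 388.5, -301.8,  -57.7]), array([  0.  ,   0.  , -69.96]))
(array([ 500.6, -463.2,  -57.7]), array([   0.  ,    0.  , -159.96]))
```

Emit:
servo_tool(commands=[{"linear": [388,-302,-58],"angular": [0,0,-70]},{"linear": [388,-302,-58],"angular": [0,0,-70]},{"linear": [388,-302,-58],"angular": [0,0,-70]},{"linear": [388,-302,-58],"angular": [0,0,-70]},{"linear": [388,-302,-58],"angular": [0,0,-70]},{"linear": [388,-302,-58],"angular": [0,0,-70]},{"linear": [388,-302,-58],"angular": [0,0,-70]},{"linear": [388,-302,-58],"angular": [0,0,-70]},{"linear": [500,-463,-58],"angular": [0,0,-160]},{"linear": [500,-463,-58],"angular": [0,0,-160]},{"linear": [500,-463,-58],"angular": [0,0,-160]},{"linear": [500,-463,-58],"angular": [0,0,-160]},{"linear": [500,-463,-58],"angular": [0,0,-160]},{"linear": [500,-463,-58],"angular": [0,0,-160]},{"linear": [500,-463,-58],"angular": [0,0,-160]},{"linear": [500,-463,-58],"angular": [0,0,-160]},{"linear": [500,-463,-58],"angular": [0,0,-160]},{"linear": [500,-463,-58],"angular": [0,0,-160]},{"linear": [500,-463,-58],"angular": [0,0,-160]},{"linear": [500,-463,-58],"angular": [0,0,-160]}])

```text
validation failed for argument at $.co...
```

Emit:
servo_tool(commands=[{"linear": [388,-302,-58],"angular": [0,0,-70],"gripper": 1},{"linear": [388,-302,-58],"angular": [0,0,-70],"gripper": 1},{"linear": [388,-302,-58],"angular": [0,0,-70],"gripper": 1},{"linear": [388,-302,-58],"angular": [0,0,-70],"gripper": 1},{"linear": [388,-302,-58],"angular": [0,0,-70],"gripper": 1},{"linear": [388,-302,-58],"angular": [0,0,-70],"gripper": 1},{"linear": [388,-302,-58],"angular": [0,0,-70],"gripper": 1},{"linear": [388,-302,-58],"angular": [0,0,-70],"gripper": 1},{"linear": [500,-463,-58],"angular": [0,0,-160],"gripper": 1},{"linear": [500,-463,-58],"angular": [0,0,-160],"gripper": 1},{"linear": [500,-463,-58],"angular": [0,0,-160],"gripper": 1},{"linear": [500,-463,-58],"angular": [0,0,-160],"gripper": 1},{"linear": [500,-463,-58],"angular": [0,0,-160],"gripper": 1},{"linear": [500,-463,-58],"angular": [0,0,-160],"gripper": 1},{"linear": [500,-463,-58],"angular": [0,0,-160],"gripper": 1},{"linear": [500,-463,-58],"angular": [0,0,-160],"gripper": 1},{"linear": [500,-463,-58],"angular": [0,0,-160],"gripper": 1},{"linear": [500,-463,-58],"angular": [0,0,-160],"gripper": 1},{"linear": [500,-463,-58],"angular": [0,0,-160],"gripper": 1},{"linear": [500,-463,-58],"angular": [0,0,-160],"gripper": 1}])

```text
time_s: 3.1
position: [0.4995, 0.0897, 0.3004]
tool_rot: [[-1.0, -0.001, 0.0], [-0.001, 1.0, 0.0], [-0.0, 0.0, -1.0]]
ft_force: [-0.1, 0.0, 0.9]
grip_width: 0.0851
```

Run:
```python
from h import *
o=env.observe();p=env.get_image("wrist");T=cam(p,o)
cv2.imwrite("pics/w1.png",p["frame"])
for q in ("jack","lift_pad","jack_saddle","spare_foot","stand"):
    for r in env.trace(p,q)[:2]:
        m=r["pixels"]; v,u=np.nonzero(m); print(q,r["confidence"],r["extent"],u.mean(),v.mean())
print(proj(p,[[.674,.082,.084],[.674,.082,.064],[.453,.257,.064],[.523,.26,.052]],T))
t=env.get_image("top"); big(t,(215,60,375,230),3.5,"top2")
```

```text
jack 0.77 [428.1, 2.2, 555.4, 197.3] 474.5377416073245 87.68409630383181
lift_pad 0.63 [286.2, 298.0, 326.7, 354.0] 308.054565099946 326.2776877363587
jack_saddle 0.77 [456.5, 169.8, 490.1, 200.5] 473.1337386018237 184.7841945288754
spare_foot 0.56 [363.1, 276.5, 400.4, 312.4] 382.33658536585364 293.5121951219512
stand 0.65 [189.7, 297.7, 401.6, 400.0] 298.5171514707081 357.0510877536055
[[306.63753179 320.15804168]
 [306.98339523 309.75372033]
 [480.9544497  119.52173638]
 [469.69783852 184.21215928]]
```

View pics/w1.png

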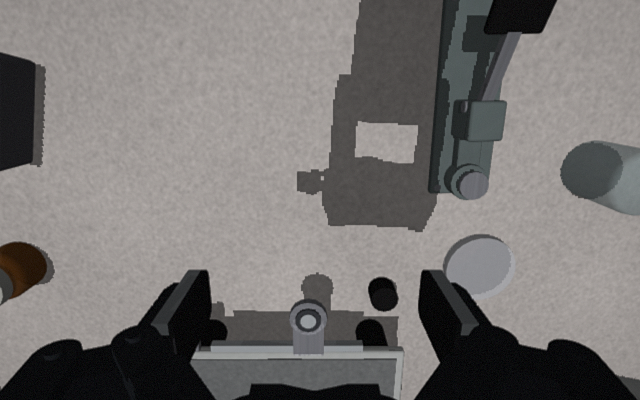

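Run:
```python
from h import *
o=env.observe();p=env.get_image("wrist");T=cam(p,o)
big(p,(190,260,410,400),3.6,"w1a"); big(p,(420,0,560,205),2.9,"w1b")
```

```text
(no output)
```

View pics/w1a.png

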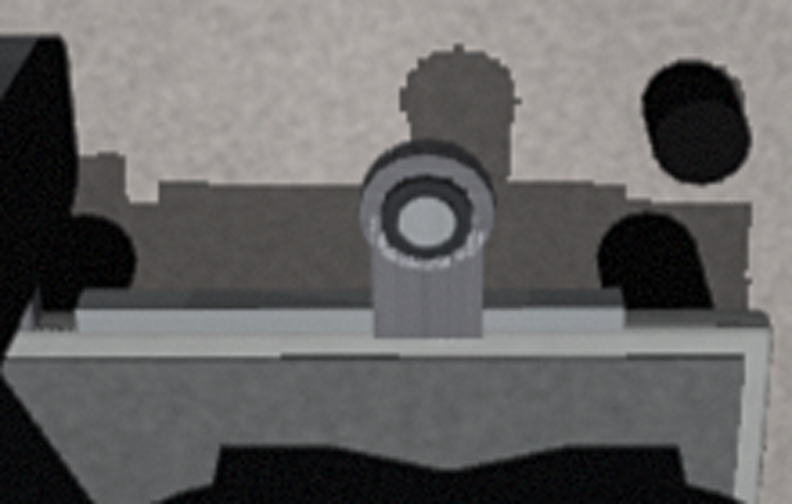

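View pics/w1b.png

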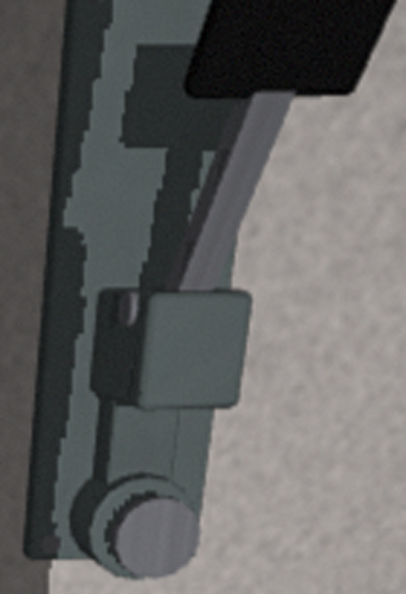

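View pics/top2.png

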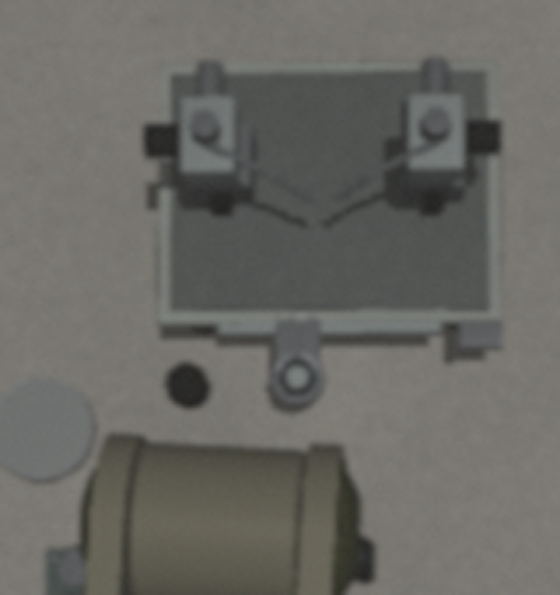

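Run:
```python
from h import *
o=env.observe();p=env.get_image("wrist");T=cam(p,o)
f=lambda c,l,t,s:np.array(c)/s+[l,t]-.5
b=lambda c:f(c,190,260,3.6); j=lambda c:f(c,420,0,2.9)
print("button",ray(p,b([427,221]),.084,T),"lug",ray(p,b([428,203]),.08,T))
print("plate inner edge",ray(p,b([[20,361],[740,357]]),.08,T))
print("foot",ray(p,b([697,142]),.03,T))
c=ray(p,j([[148,291],[251,293],[241,408],[140,406]]),.064,T);print("block",c,c.mean(0))
print("saddle",ray(p,j([157,537]),.052,T))
print("base left edge",ray(p,j([[28,540],[70,0]]),.012,T))
t=env.get_image("top");Tt=cam(t)
g=cv2.cvtColor(t["frame"],cv2.COLOR_BGR2GRAY).astype(float); g=cv2.GaussianBlur(g,(3,3),0)
def sub(us,v0,v1,sign): # vertical gradient location per column
    out=[]
    for u in us:
        d=np.diff(g[v0:v1,u])*sign; k=d.argmax(); w=np.clip(d[max(k-1,0):k+2],0,None)
        out.append([u,v0+max(k-1,0)+(w*np.arange(len(w))).sum()/w.sum()+.5])
    return np.array(out)
for us,v0,v1,s,z in ((range(266,294),214,225,1,.08),):
    pass
for name,v0,v1,s in(("inner near",146,152,1),("outer near",150,156,-1)):
    us=[u for u in range(267,352) if not 290<u<310]
    q=sub(us,v0,v1,s); k=np.polyfit(q[:,0],q[:,1],1); r=q[:,1]-np.polyval(k,q[:,0]); m=abs(r)<.4;k=np.polyfit(q[m,0],q[m,1],1)
    e=ray(t,[[262,np.polyval(k,262)],[356,np.polyval(k,356)]],.08,Tt); d=e[0]-e[1]; print(name,k,m.sum(),e.round(4),"yaw",np.degrees(np.arctan2(-d[0],d[1])))
```

```text
button [[0.67495154 0.08339276 0.084     ]] lug [[0.67114872 0.08366664 0.08      ]]
plate inner edge [[ 0.73241823 -0.05213585  0.08      ]
 [ 0.73094299  0.18675444  0.08      ]]
foot [[0.68124616 0.17868033 0.03      ]]
block [[0.43431606 0.24409871 0.064     ]
 [0.43499545 0.27909374 0.064     ]
 [0.47378815 0.28190834 0.064     ]
 [0.47306441 0.24643349 0.064     ]] [0.45404102 0.26288357 0.064     ]
saddle [[0.52375026 0.26427687 0.052     ]]
base left edge [[0.53577835 0.22905394 0.012     ]
 [0.33611476 0.22464226 0.012     ]]
inner near [-2.30802275e-03  1.49115042e+02] 60 [[ 0.7299  0.1894  0.08  ]
 [ 0.7295 -0.0773  0.08  ]] yaw -0.08184001638134375
outer near [ 0.22638003 76.74283154] 1 [[ 0.7661  0.1899  0.08  ]
 [ 0.7034 -0.0771  0.08  ]] yaw -13.211266317596985<stdin>:23: RankWarning: Polyfit may be poorly conditioned
```

Run:
```python
from h import *
print(rel([.454,.262,.16],181.3), env.observe()["q"].round(1))
```

```text
(array([ 45.5, 172.4, 140.3]), array([-0.  ,  0.  , -1.28])) [ -3.2  15.4  74.3  -0.   90.3 -93.2]
```

Emit:
servo_tool(commands=[{"linear": [45,172,140],"angular": [0,0,-1.3],"gripper": 1},{"linear": [45,172,140],"angular": [0,0,-1.3],"gripper": 1},{"linear": [45,172,140],"angular": [0,0,-1.3],"gripper": 1},{"linear": [45,172,140],"angular": [0,0,-1.3],"gripper": 1},{"linear": [45,172,140],"angular": [0,0,-1.3],"gripper": 1},{"linear": [45,172,140],"angular": [0,0,-1.3],"gripper": 1},{"linear": [45,172,140],"angular": [0,0,-1.3],"gripper": 1}])

```text
time_s: 4.3
position: [0.4547, 0.2616, 0.1606]
tool_rot: [[-1.0, -0.024, 0.0], [-0.024, 1.0, -0.0], [-0.0, -0.0, -1.0]]
ft_force: [-0.4, -1.0, 0.1]
grip_width: 0.0852
```

Run:
```python
from h import *
o=env.observe();p=env.get_image("wrist");T=cam(p,o); print(o["position"])
cv2.imwrite("pics/w2.png",p["frame"])
print(rel([.454,.262,.037],181.3))
```

```text
[0.45465353 0.26158366 0.160573  ]
(array([  1.2,   0.9, 124.1]), array([0.01, 0.08, 0.02]))
```

View pics/w2.png

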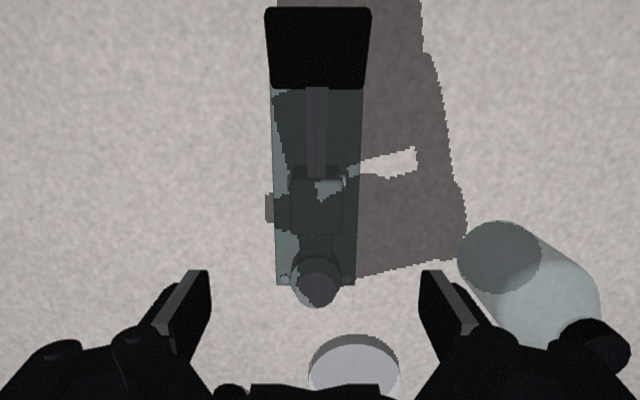

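Run:
```python
from h import *
o=env.observe();p=env.get_image("wrist");T=cam(p,o)
print(ray(p,[317,207],.064,T),ray(p,[316,286],.052,T),ray(p,[[280,284],[352,284]],.012,T),ray(p,[318,47],.1,T))
```

```text
[[0.45405663 0.26391597 0.064     ]] [[0.52143208 0.26488104 0.052     ]] [[0.54415889 0.23376286 0.012     ]
 [0.54275182 0.29737718 0.012     ]] [[0.35861901 0.26183475 0.1       ]]
```

Emit:
servo_tool(commands=[{"linear": [1,2,50],"angular": [0,0,0],"gripper": 1},{"linear": [1,2,90],"angular": [0,0,0],"gripper": 1},{"linear": [1,2,115],"angular": [0,0,0],"gripper": 1},{"linear": [1,2,123],"angular": [0,0,0],"gripper": 1},{"linear": [1,2,123],"angular": [0,0,0],"gripper": 1},{"linear": [1,2,123],"angular": [0,0,0],"gripper": 0.3},{"linear": [1,2,123],"angular": [0,0,0],"gripper": -1},{"linear": [1,2,123],"angular": [0,0,0],"gripper": -1},{"linear": [1,2,123],"angular": [0,0,0],"gripper": -1},{"linear": [1,2,123],"angular": [0,0,0],"gripper": -1},{"linear": [1,2,123],"angular": [0,0,0],"gripper": -1},{"linear": [1,2,123],"angular": [0,0,0],"gripper": -1}], force=60)

```text
time_s: 5.6
position: [0.4538, 0.2635, 0.0385]
tool_rot: [[-1.0, -0.024, 0.002], [-0.024, 1.0, -0.0], [-0.002, -0.0, -1.0]]
ft_force: [-0.7, -3.0, 8.2]
grip_width: 0.0356
```

Run:
```python
from h import *
print(rel([.4538,.2635,.065],181.3),rel([.50,.083,.065],180.2),rel([.53,.083,.046],180.2))
```

```text
(array([ -0. ,   0. , -26.5]), array([-0.  ,  0.1 ,  0.05])) (array([ -42. , -181.5,  -26.4]), array([-0.  ,  0.1 ,  1.15])) (array([ -71.9, -182.2,   -7.4]), array([-0.  ,  0.1 ,  1.15]))
```

Emit:
servo_tool(commands=[{"linear": [0,0,-12],"angular": [0,0,0],"gripper": -1},{"linear": [0,0,-26],"angular": [0,0,0],"gripper": -1},{"linear": [-4,-20,-27],"angular": [0,0,0.2],"gripper": -1},{"linear": [-12,-50,-27],"angular": [0,0,0.5],"gripper": -1},{"linear": [-20,-85,-27],"angular": [0,0,0.8],"gripper": -1},{"linear": [-28,-120,-27],"angular": [0,0,1.1],"gripper": -1},{"linear": [-35,-150,-27],"angular": [0,0,1.1],"gripper": -1},{"linear": [-40,-172,-27],"angular": [0,0,1.1],"gripper": -1},{"linear": [-42,-182,-27],"angular": [0,0,1.1],"gripper": -1},{"linear": [-50,-182,-18],"angular": [0,0,1.1],"gripper": -1},{"linear": [-60,-182,-10],"angular": [0,0,1.1],"gripper": -1},{"linear": [-68,-182,-7.5],"angular": [0,0,1.1],"gripper": -1},{"linear": [-72,-182,-7.5],"angular": [0,0,1.1],"gripper": -1},{"linear": [-72,-182,-7.5],"angular": [0,0,1.1],"gripper": -1}])

```text
time_s: 7.0
position: [0.5302, 0.0839, 0.0447]
tool_rot: [[-1.0, -0.005, 0.0], [-0.005, 1.0, 0.0], [-0.0, 0.0, -1.0]]
ft_force: [-0.2, 0.4, -8.6]
grip_width: 0.0351
```

Run:
```python
from h import *
o=env.observe();p=env.get_image("wrist");T=cam(p,o); print(o["position"],o["ft_force"],o["grip_width"],o["time_s"])
cv2.imwrite("pics/w3.png",p["frame"])
p=env.get_image("side"); big(p,(170,130,400,310),3.3,"s3")
p=env.get_image("top"); big(p,(215,60,375,230),3.5,"top3")
```

```text
[0.53015347 0.08388071 0.04468203] [-0.2086582   0.36274752 -8.64608437] 0.035058866183906724 7.0
```

View pics/w3.png

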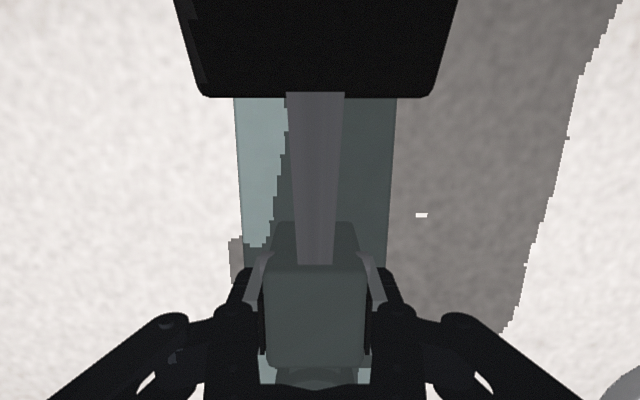

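View pics/s3.png

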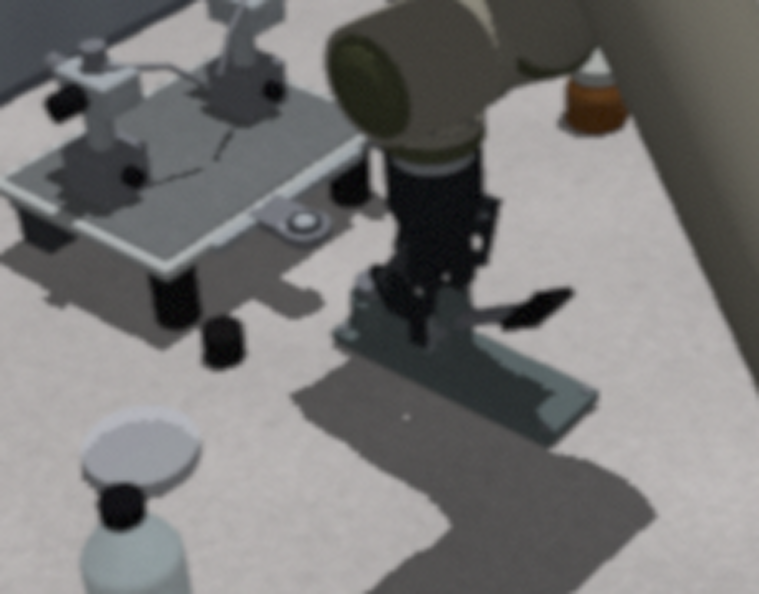

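View pics/top3.png

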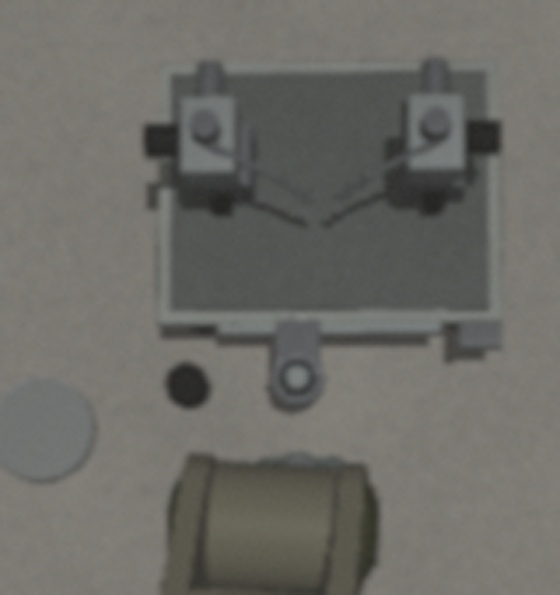

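Run:
```python
from h import *
o=env.observe();p=env.get_image("wrist");T=cam(p,o)
big(p,(200,180,430,400),3,"w3a"); 
for z in (.069,.070): print(ray(p,[[270,267],[360,267],[268,366],[363,366]],z,T).round(4))
print(rel([.6048,.083,.0447],180.2))
```

```text
[[0.5086 0.0698 0.069 ]
 [0.5084 0.0998 0.069 ]
 [0.5492 0.0677 0.069 ]
 [0.5491 0.1026 0.069 ]]
[[0.508  0.0699 0.07  ]
 [0.5079 0.0996 0.07  ]
 [0.5483 0.0678 0.07  ]
 [0.5482 0.1025 0.07  ]]
(array([-75.5,  -0.9,   0.3]), array([ 0.  , -0.01,  0.06]))
```

View pics/w3a.png

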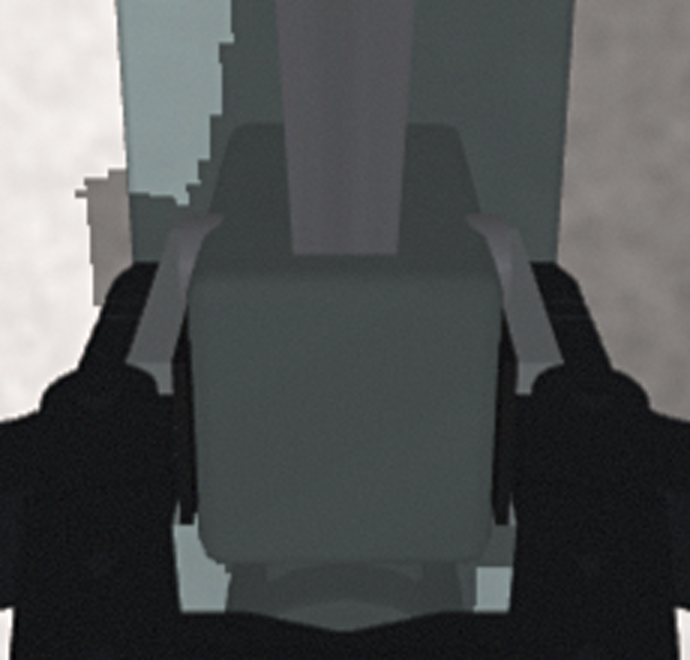

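Emit:
servo_tool(commands=[{"linear": [-10,-1,0],"angular": [0,0,0],"gripper": -1},{"linear": [-25,-1.5,0],"angular": [0,0,0],"gripper": -1},{"linear": [-40,-1.5,0],"angular": [0,0,0],"gripper": -1},{"linear": [-55,-1.5,0],"angular": [0,0,0],"gripper": -1},{"linear": [-66,-1.5,0],"angular": [0,0,0],"gripper": -1},{"linear": [-73,-1.5,0],"angular": [0,0,0],"gripper": -1},{"linear": [-76,-1.5,0],"angular": [0,0,0],"gripper": -1},{"linear": [-76,-1.5,0],"angular": [0,0,0],"gripper": -1},{"linear": [-76,-1.5,3],"angular": [0,0,0],"gripper": -1},{"linear": [-76,-1.5,5],"angular": [0,0,0],"gripper": -1},{"linear": [-76,-1.5,6],"angular": [0,0,0],"gripper": -1},{"linear": [-76,-1.5,6],"angular": [0,0,0],"gripper": -1}])

```text
time_s: 8.4
position: [0.6054, 0.0821, 0.0388]
tool_rot: [[-1.0, -0.004, -0.0], [-0.004, 1.0, -0.0], [0.0, -0.0, -1.0]]
ft_force: [0.2, -0.5, -8.6]
grip_width: 0.0356
```

Run:
```python
from h import *
o=env.observe();p=env.get_image("wrist"); print(o["position"],o["ft_force"],o["grip_width"],o["time_s"])
cv2.imwrite("pics/w4.png",p["frame"])
p=env.get_image("side"); big(p,(200,160,360,290),4.5,"s4")
p=env.get_image("top"); big(p,(235,120,365,250),4.5,"top4")
```

```text
[0.60540725 0.08214796 0.03879438] [ 0.24942986 -0.48575009 -8.64673234] 0.03558541805847453 8.4
```

View pics/s4.png

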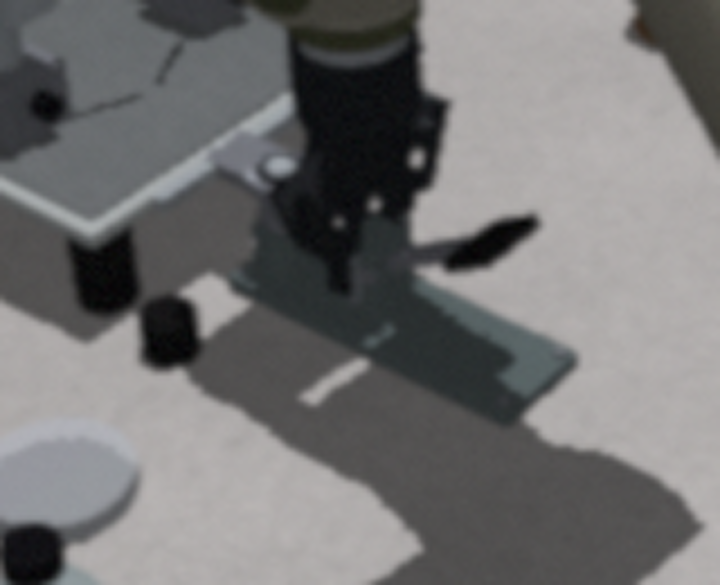

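View pics/top4.png

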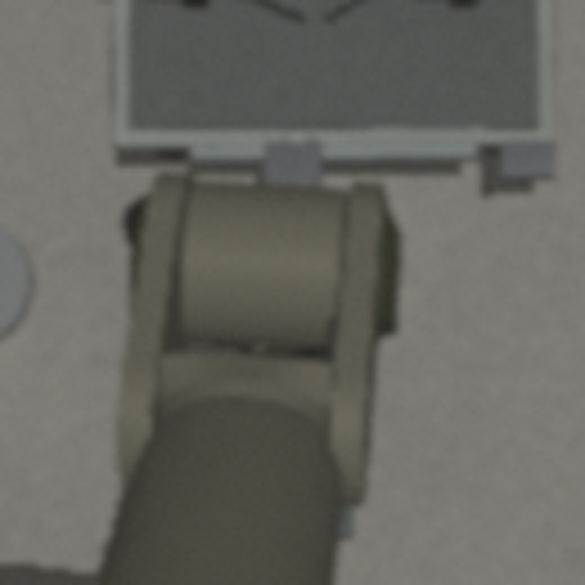

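Emit:
servo_tool(commands=[{"linear": [0,0,1],"angular": [0,0,0],"gripper": -1},{"linear": [0,0,1.5],"angular": [0,0,0],"gripper": -1},{"linear": [0,0,1.5],"angular": [0,0,0],"gripper": -1}])

```text
time_s: 8.85
position: [0.6057, 0.0821, 0.0385]
tool_rot: [[-1.0, -0.004, 0.001], [-0.004, 1.0, -0.0], [-0.001, -0.0, -1.0]]
ft_force: [-4.0, -0.7, 3.8]
grip_width: 0.0353
```

Emit:
servo_tool(commands=[{"linear": [0,0,1],"angular": [0,0,0],"gripper": 0},{"linear": [0,0,1],"angular": [0,0,0],"gripper": 0.8},{"linear": [0,0,1],"angular": [0,0,0],"gripper": 0.8},{"linear": [0,0,1],"angular": [0,0,0],"gripper": 0.8},{"linear": [0,0,-10],"angular": [0,0,0],"gripper": 0.8},{"linear": [0,0,-50],"angular": [0,0,0],"gripper": 0.8},{"linear": [0,0,-100],"angular": [0,0,0],"gripper": 0.8},{"linear": [20,0,-150],"angular": [0,0,0],"gripper": 0.8},{"linear": [70,0,-180],"angular": [0,0,0],"gripper": 0.8},{"linear": [115,0,-180],"angular": [0,0,0],"gripper": -1},{"linear": [115,0,-180],"angular": [0,0,0],"gripper": -1},{"linear": [115,0,-180],"angular": [0,0,0],"gripper": -1},{"linear": [115,0,-180],"angular": [0,0,0],"gripper": -1}])

```text
time_s: 10.15
position: [0.4916, 0.0815, 0.2178]
tool_rot: [[-1.0, -0.004, 0.001], [-0.004, 1.0, -0.0], [-0.001, -0.0, -1.0]]
ft_force: [-0.1, 0.0, -1.1]
grip_width: 0.0185
```

Run:
```python
from h import *
o=env.observe();p=env.get_image("wrist");T=cam(p,o); print(o["position"],o["ft_force"],o["grip_width"],o["time_s"])
cv2.imwrite("pics/w5.png",p["frame"])
p=env.get_image("side"); big(p,(200,160,360,290),4.5,"s5")
```

```text
[0.49156714 0.0815316  0.21779293] [-0.12630749  0.02766111 -1.08468501] 0.01848086158399389 10.15
```

View pics/w5.png

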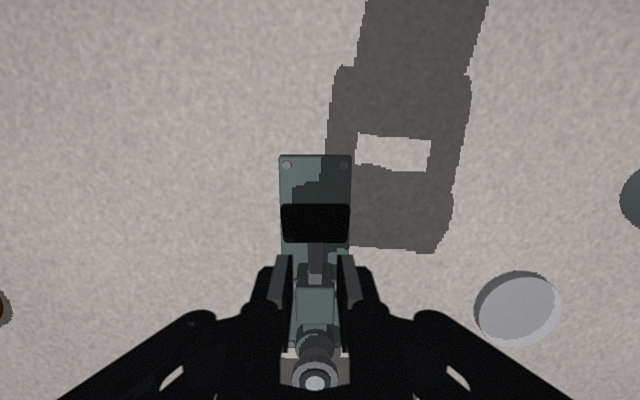

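View pics/s5.png

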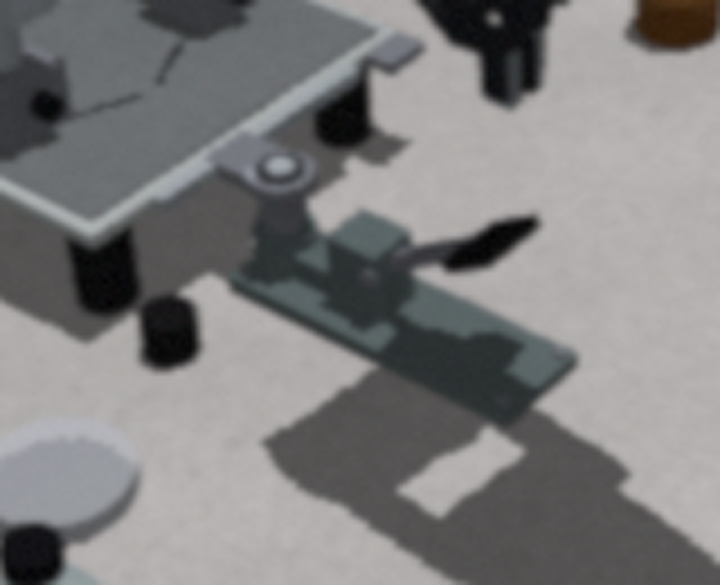

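Run:
```python
from h import *
o=env.observe();p=env.get_image("wrist");T=cam(p,o)
big(p,(260,140,370,400),3,"w5a")
print("rear",ray(p,[[279.5,155],[351,155]],.012,T).round(4),"button",ray(p,[315.5,383],.084,T).round(4))
X=[]
for x,y,z in [(-130,-35,12),(-130,35,12),(20,18,64),(20,-18,64),(-20,18,64),(-20,-18,64)]+[(70+16*np.cos(a),16*np.sin(a),52) for a in np.arange(0,6.28,.4)]:
    X.append([.605+x/1e3,.082+y/1e3,z/1e3])
s=env.get_image("side");Ts=cam(s)
big(s,(200,160,360,290),4.5,"s5a",proj(s,X,Ts)); 
big(p,(260,140,370,400),2.3,"w5a",proj(p,X,T))
lug=[[.675+.022*np.cos(a),.083+.022*np.sin(a),.078] for a in np.arange(0,6.28,.4)]
big(s,(200,160,360,290),4.5,"s5b",proj(s,lug,Ts))
```

```text
rear [[0.4753 0.0496 0.012 ]
 [0.4751 0.117  0.012 ]] button [[0.6738 0.0842 0.084 ]]
```

View pics/w5a.png

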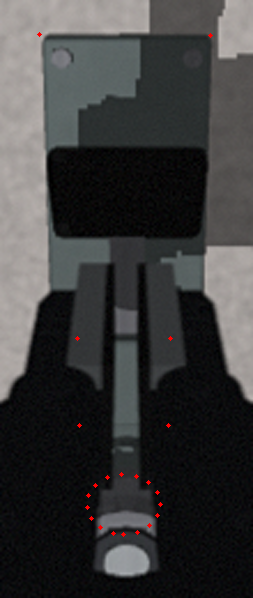

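View pics/s5a.png

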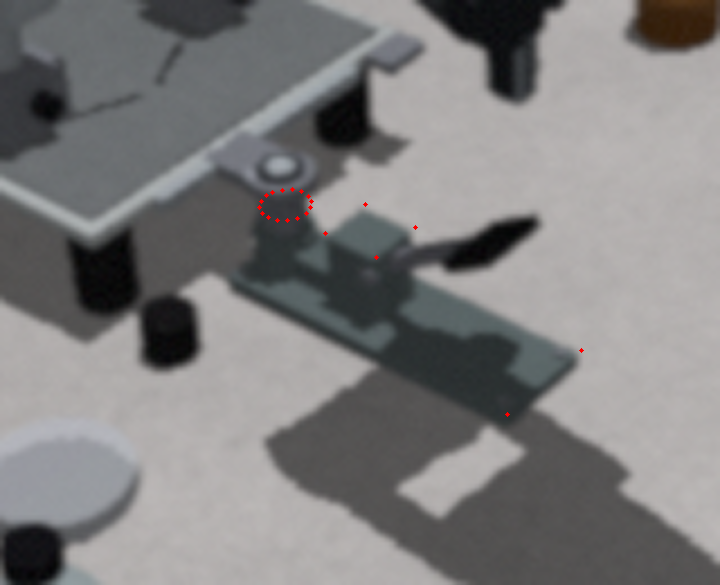

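View pics/s5b.png

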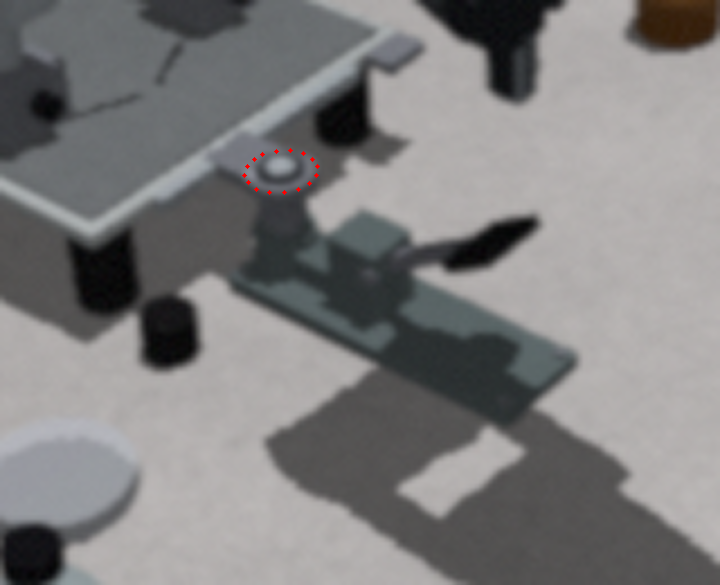

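Emit:
servo_tool(commands=[{"linear": [30,-50,-40],"angular": [0,0,0],"gripper": -1},{"linear": [60,-100,-60],"angular": [0,0,0],"gripper": -1},{"linear": [60,-150,-60],"angular": [0,0,0],"gripper": -1},{"linear": [60,-200,-60],"angular": [0,0,0],"gripper": -1},{"linear": [60,-240,-60],"angular": [0,0,0],"gripper": -1},{"linear": [60,-240,-60],"angular": [0,0,0],"gripper": -1}])

```text
time_s: 10.95
position: [0.4317, -0.1627, 0.2771]
tool_rot: [[-1.0, -0.0, -0.0], [-0.0, 1.0, -0.001], [0.0, -0.001, -1.0]]
ft_force: [0.7, -0.3, -0.3]
grip_width: 0.0004
```

```bash
cat > ov.py <<'E'
from h import *
def circ(c,r,z): return [[c[0]+r*np.cos(a),c[1]+r*np.sin(a),z] for a in np.arange(0,6.28,.3)]
def jk(x,y,yaw=.2):
    c,s=np.cos(np.radians(yaw)),np.sin(np.radians(yaw)); P=[]
    for a,b,z in [(-130,-35,12),(-130,35,12),(90,-35,12),(90,35,12),(20,18,64),(20,-18,64),(-20,18,64),(-20,-18,64)]: P.append([a,b,z])
    P+= [[70+16*np.cos(t),16*np.sin(t),52] for t in np.arange(0,6.28,.4)]
    P=np.array(P)/1e3; return np.c_[x+c*P[:,0]-s*P[:,1], y+s*P[:,0]+c*P[:,1],P[:,2]]
E
python3 - <<'E'
from ov import *
t=env.get_image("top");Tt=cam(t); s=env.get_image("side");Ts=cam(s)
big(t,(270,130,340,260),4.5,"t6"); big(t,(270,130,340,260),4.5,"t6o",np.r_[proj(t,jk(.605,.0825),Tt),proj(t,circ((.675,.083),.022,.08),Tt)])
a=[cv2.imread(f"pics/{n}.png") for n in("t6","t6o")]; cv2.imwrite("pics/t6c.png",np.hstack(a))
E
```

```text
(no output)
```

View pics/t6c.png

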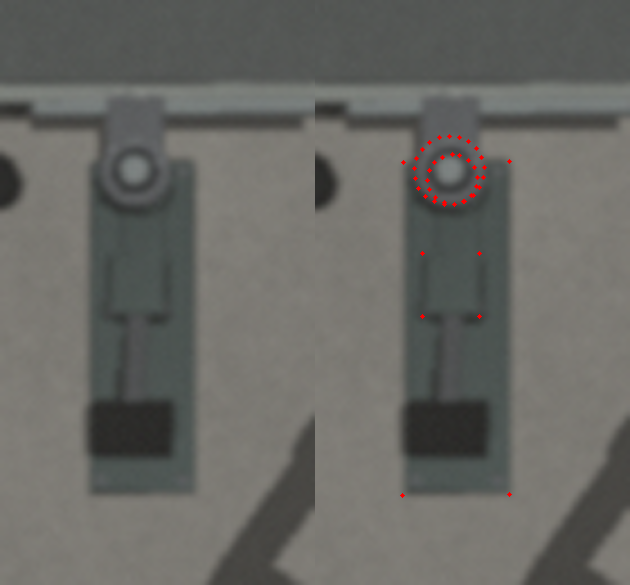

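Emit:
servo_tool(commands=[{"linear": [-20,50,20],"angular": [0,0,0],"gripper": -1},{"linear": [-40,100,40],"angular": [0,0,0],"gripper": -1},{"linear": [-60,145,60],"angular": [0,0,0],"gripper": -1},{"linear": [-80,190,70],"angular": [0,0,0],"gripper": -1},{"linear": [-86,225,85],"angular": [0,0,0],"gripper": -1},{"linear": [-86,245,115],"angular": [0,0,0],"gripper": -1},{"linear": [-86,245,142],"angular": [0,0,0],"gripper": -1},{"linear": [-86,245,142],"angular": [0,0,0],"gripper": -1},{"linear": [-86,245,142],"angular": [0,0,0],"gripper": -1}])

```text
time_s: 11.95
position: [0.5167, 0.0872, 0.1359]
tool_rot: [[-1.0, -0.005, -0.0], [-0.005, 1.0, 0.0], [0.0, 0.0, -1.0]]
ft_force: [0.4, -1.0, 1.2]
grip_width: 0.0001
```

Run:
```python
from h import *
o=env.observe();p=env.get_image("wrist"); print(o["position"],o["ft_force"],o["time_s"])
cv2.imwrite("pics/w7.png",p["frame"]); s=env.get_image("side"); big(s,(200,160,360,290),4.5,"s7")
```

```text
[0.51674901 0.08724763 0.13586505] [ 0.40477577 -1.00041057  1.19331748] 11.95
```

View pics/w7.png

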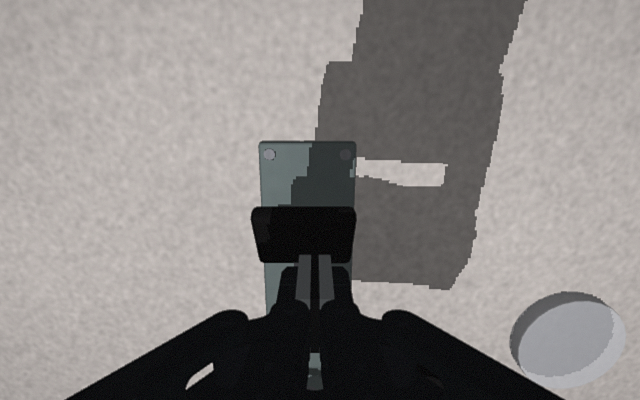

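View pics/s7.png

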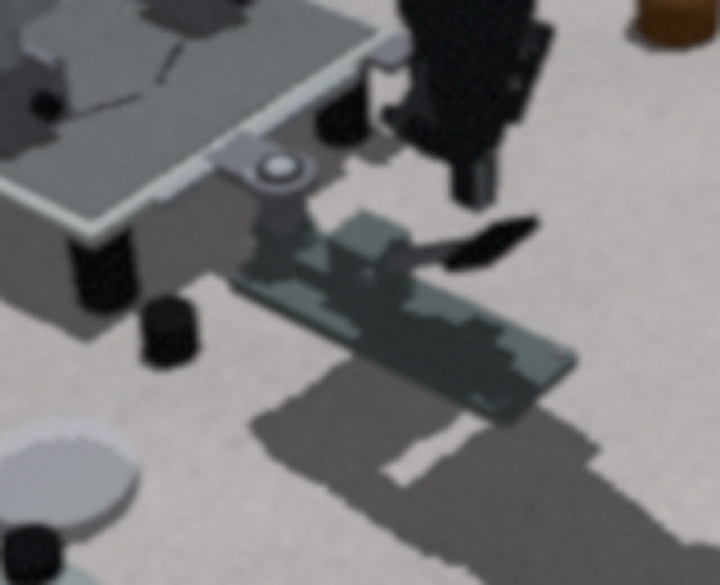

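Emit:
servo_tool(commands=[{"linear": [0,-5,5],"angular": [0,0,0],"gripper": -1},{"linear": [0,-5,12],"angular": [0,0,0],"gripper": -1},{"linear": [0,-5,18],"angular": [0,0,0],"gripper": -1},{"linear": [1,-5,22],"angular": [0,0,0],"gripper": -1},{"linear": [3,-5,26],"angular": [0,0,0],"gripper": -1},{"linear": [5,-5,30],"angular": [0,0,0],"gripper": -1},{"linear": [7,-5,34],"angular": [0,0,0],"gripper": -1},{"linear": [7,-5,34],"angular": [0,0,0],"gripper": -1}])

```text
time_s: 12.85
position: [0.5093, 0.0817, 0.1009]
tool_rot: [[-1.0, -0.004, -0.001], [-0.004, 1.0, -0.0], [0.001, -0.0, -1.0]]
ft_force: [0.1, -0.0, 2.8]
grip_width: -0.0002
```

Emit:
servo_tool(commands=[{"linear": [2,0,4],"angular": [0,0,0],"gripper": -1},{"linear": [3.5,0,8],"angular": [0,0,0],"gripper": -1},{"linear": [5,0,12],"angular": [0,0,0],"gripper": -1},{"linear": [6.5,0,16],"angular": [0,0,0],"gripper": -1},{"linear": [7.5,0,20],"angular": [0,0,0],"gripper": -1},{"linear": [8.5,0,24],"angular": [0,0,0],"gripper": -1},{"linear": [9,0,27],"angular": [0,0,0],"gripper": -1},{"linear": [9,0,27],"angular": [0,0,0],"gripper": -1}])

```text
time_s: 13.65
position: [0.5013, 0.0816, 0.0745]
tool_rot: [[-1.0, -0.004, 0.002], [-0.004, 1.0, -0.0], [-0.002, -0.0, -1.0]]
ft_force: [1.0, -1.1, 8.3]
grip_width: -0.0
```

Emit:
servo_tool(commands=[{"linear": [0.5,0,2],"angular": [0,0,0],"gripper": -1},{"linear": [0.5,0,4],"angular": [0,0,0],"gripper": -1},{"linear": [0.5,0,5.5],"angular": [0,0,0],"gripper": -1},{"linear": [0.5,0,5.5],"angular": [0,0,0],"gripper": -1}])

```text
time_s: 14.05
position: [0.5006, 0.0817, 0.0691]
tool_rot: [[-1.0, -0.004, 0.002], [-0.004, 1.0, -0.0], [-0.002, -0.0, -1.0]]
ft_force: [-0.1, -0.7, 8.4]
grip_width: -0.0
```

Run:
```python
from h import *
s=env.get_image("side"); big(s,(200,160,360,290),4.5,"s8")
```

```text
(no output)
```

View pics/s8.png

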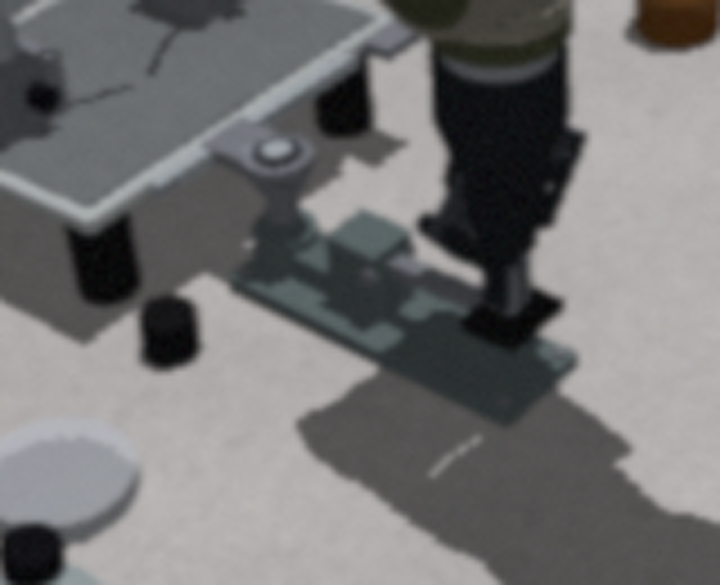

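Emit:
servo_tool(commands=[{"linear": [0,0,1],"angular": [0,0,0],"gripper": -1},{"linear": [0,0,2],"angular": [0,0,0],"gripper": -1},{"linear": [0,0,2],"angular": [0,0,0],"gripper": -1}])

```text
time_s: 14.4
position: [0.5005, 0.0817, 0.0681]
tool_rot: [[-1.0, -0.004, 0.002], [-0.004, 1.0, -0.0], [-0.002, -0.0, -1.0]]
ft_force: [-3.4, -1.9, 19.9]
grip_width: 0.0003
```

Emit:
servo_tool(commands=[{"linear": [0,0,0.5],"angular": [0,0,0],"gripper": -1},{"linear": [0,0,-4],"angular": [0,0,0],"gripper": -1},{"linear": [-1,0,-9],"angular": [0,0,0],"gripper": -1},{"linear": [-3,0,-14],"angular": [0,0,0],"gripper": -1},{"linear": [-5,0,-20],"angular": [0,0,0],"gripper": -1},{"linear": [-7,0,-26],"angular": [0,0,0],"gripper": -1},{"linear": [-10,0,-32],"angular": [0,0,0],"gripper": -1},{"linear": [-13,0,-38],"angular": [0,0,0],"gripper": -1},{"linear": [-15,0,-44],"angular": [0,0,0],"gripper": -1},{"linear": [-17,0,-50],"angular": [0,0,0],"gripper": -1},{"linear": [-17,0,-60],"angular": [0,0,0],"gripper": -1},{"linear": [-17,0,-66],"angular": [0,0,0],"gripper": -1},{"linear": [-17,0,-66],"angular": [0,0,0],"gripper": -1},{"linear": [-17,0,-66],"angular": [0,0,0],"gripper": -1}])

```text
time_s: 15.8
position: [0.517, 0.0818, 0.1329]
tool_rot: [[-1.0, -0.004, 0.0], [-0.004, 1.0, 0.0], [-0.0, 0.0, -1.0]]
ft_force: [0.1, -0.2, 0.2]
grip_width: 0.0001
```

Run:
```python
from ov import *
o=env.observe(); print(o["position"],o["ft_force"],o["time_s"])
s=env.get_image("side");Ts=cam(s); big(s,(200,160,360,290),4.5,"s9")
p=env.get_image("wrist"); cv2.imwrite("pics/w9.png",p["frame"])
```

```text
[0.51699132 0.0818055  0.13286858] [ 0.09588591 -0.15819439  0.16824159] 15.8
```

View pics/s9.png

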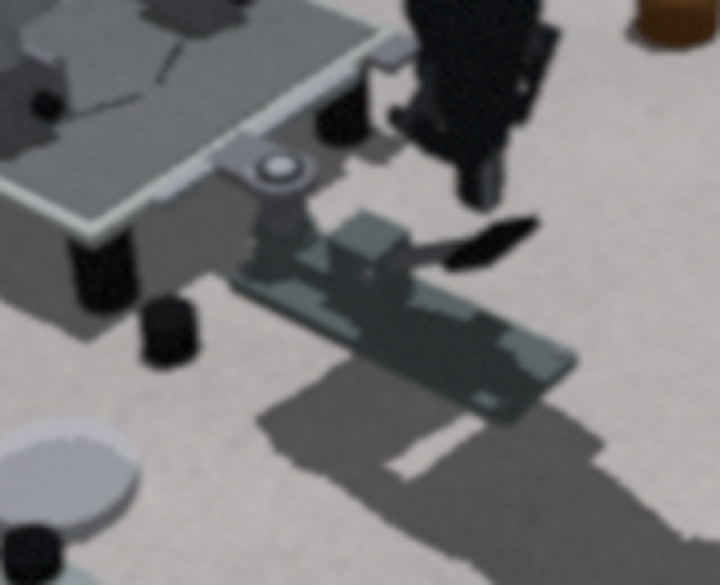

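View pics/w9.png

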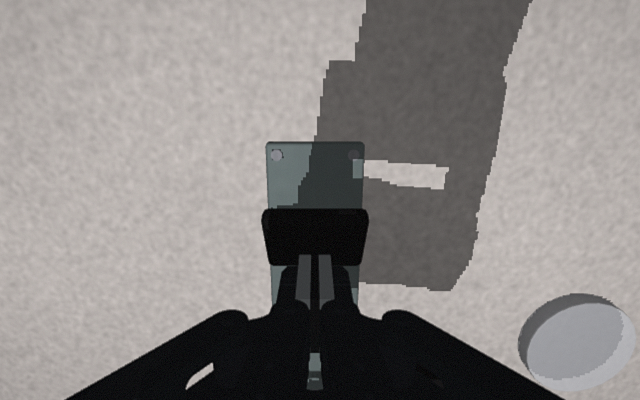

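The handle is fully up again, the plate is back down and the jack hasn't moved. Now the second press.

Emit:
servo_tool(commands=[{"linear": [0,0,8],"angular": [0,0,0],"gripper": -1},{"linear": [0,0,15],"angular": [0,0,0],"gripper": -1},{"linear": [1,0,19],"angular": [0,0,0],"gripper": -1},{"linear": [3,0,23],"angular": [0,0,0],"gripper": -1},{"linear": [5,0,27],"angular": [0,0,0],"gripper": -1},{"linear": [7,0,31],"angular": [0,0,0],"gripper": -1},{"linear": [9,0,35],"angular": [0,0,0],"gripper": -1},{"linear": [11,0,39],"angular": [0,0,0],"gripper": -1},{"linear": [12.5,0,43],"angular": [0,0,0],"gripper": -1},{"linear": [14,0,47],"angular": [0,0,0],"gripper": -1},{"linear": [15,0,51],"angular": [0,0,0],"gripper": -1},{"linear": [16,0,55],"angular": [0,0,0],"gripper": -1},{"linear": [16.5,0,59],"angular": [0,0,0],"gripper": -1},{"linear": [16.5,0,62],"angular": [0,0,0],"gripper": -1},{"linear": [16.5,0,64.5],"angular": [0,0,0],"gripper": -1},{"linear": [16.5,0,65.5],"angular": [0,0,0],"gripper": -1},{"linear": [16.5,0,65.5],"angular": [0,0,0],"gripper": -1}])

```text
time_s: 17.6
position: [0.5006, 0.0817, 0.0682]
tool_rot: [[-1.0, -0.004, 0.001], [-0.004, 1.0, -0.0], [-0.001, -0.0, -1.0]]
ft_force: [-4.4, -0.2, 17.4]
grip_width: -0.0
```

Emit:
servo_tool(commands=[{"linear": [0,0,0.5],"angular": [0,0,0],"gripper": -1},{"linear": [0,0,0.8],"angular": [0,0,0],"gripper": -1},{"linear": [0,0,0.8],"angular": [0,0,0],"gripper": -1},{"linear": [0,0,0.8],"angular": [0,0,0],"gripper": -1},{"linear": [0,0,0.8],"angular": [0,0,0],"gripper": -1},{"linear": [0,0,0.8],"angular": [0,0,0],"gripper": -1}])

```text
time_s: 18.2
position: [0.5006, 0.0817, 0.0679]
tool_rot: [[-1.0, -0.004, 0.001], [-0.004, 1.0, -0.0], [-0.001, -0.0, -1.0]]
ft_force: [-4.5, -0.9, 22.6]
grip_width: -0.0002
```

Run:
```python
from ov import *
o=env.observe(); print(o["position"],o["ft_force"],o["time_s"])
s=env.get_image("side"); cv2.imwrite("pics/s10f.png",s["frame"]); big(s,(200,160,360,290),4.5,"s10")
t=env.get_image("top"); cv2.imwrite("pics/t10.png",t["frame"])
```

```text
[0.50058376 0.08170968 0.06791763] [-4.52630831 -0.88010794 22.56680313] 18.2
```

View pics/s10.png

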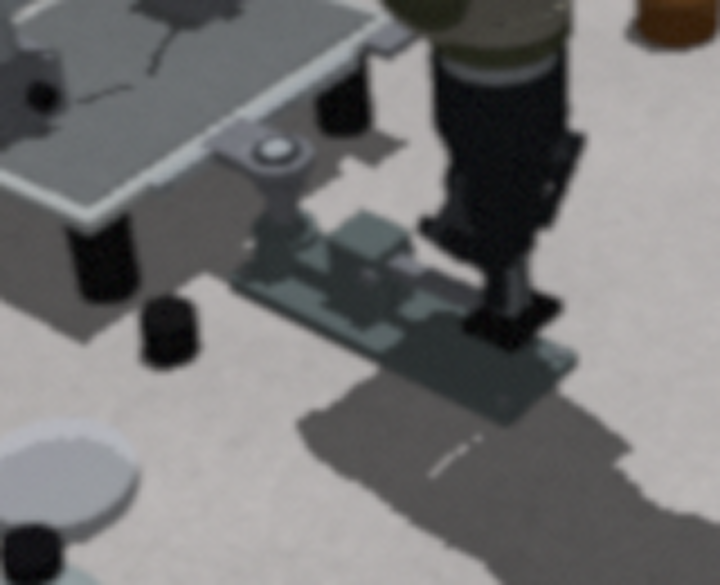

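View pics/t10.png

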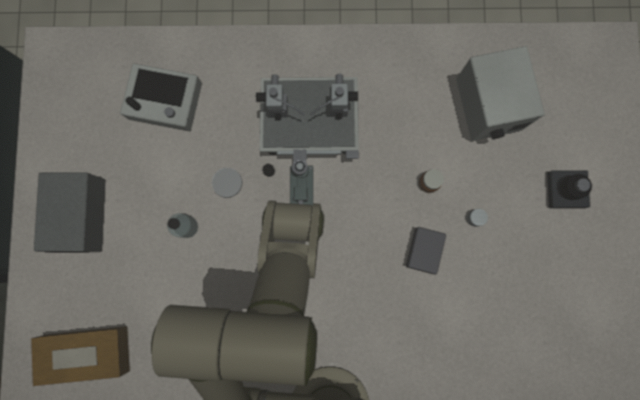

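The side view (s10) shows the lug button raised from row 168 to row 149 of the crop, with the handle down and the jack flat on the table. In the top view the other objects are where they were. The push is 22.6 N and the handle is at its stop, so I'm handing in.

Run:
```python
from rig import env
print(env.close_job())
```

```text
the job is handed in; nothing more can be done
None
```

The jack is standing under the lift pad, released, and I handed the job in with the handle held fully down for the second time and the plate raised. The clock read about 18 s of the 64 s allowed.

- **Placing:** I gripped the jack by its block, carried it in low along +x and set it down. The top view put the saddle within about 1 mm of the pad centre. The wrist view agreed to within about 1–2 mm.
- **First stroke:** I pressed the handle down to its stop, where the force rose from about 8 N to 20 N. I then raised the arm clear of it. Pictures showed the handle back up, the plate lowered and the jack unmoved.
- **Second stroke:** I pressed down to the same stop height (TCP at 0.068 m) and am holding it with about 23 N. The side view shows the lug raised and the jack flat on the table. The other objects look unmoved in the top view.

**Disagreement:** before the first stroke, the side camera showed the jack about 1.2 px lower in the picture than my estimate. On the table that would be about 4–5 mm of misplacement. The top and wrist views did not show this, so I took it to be calibration error and did not move the jack.

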